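Reset the bicycle lamp and hold its bayonet cap at the half-way test position

ROBOT

A 7-joint arm with a two-finger parallel gripper is mounted at the origin on the work surface. World frame = base frame: x ahead of the robot, y to its left, z up, the work surface at z = 0. Lengths are in m, angles in rad, forces in N, time in s.
With the tool pointing down it reaches from about 0.425 to 0.925 m from the base axis. Payload 6.8 kg.
Tool frame: the origin (TCP) lies on the mounting face of the last link; the fingertips stand 173 mm ahead of it and the grasp point (between the pads) lies 155 mm ahead of it; z points along the fingers, y is the line along which they close (so a half turn about z gives the same grasp; the last joint's range is limited). The gripper opens to 85 mm and grips with 20 to 120 N. Pads are 22 mm wide; open, the fingers measure 114 mm over their backs; the gripper's body (76 mm by 85 mm) begins 54 mm behind the grasp point. The pads swing forward as they close: fully open they stand 13 mm farther back than shut.
Start: joints at [1.042, 0.477, 0.022, 1.555, -0.011, 1.109, -0.083], TCP at [0.276, -0.616, 0.405] pointing down, gripper open.
Joint ranges: [-2.96, 2.96], [-0.34, 2.1], [-1.41, 1.46], [0.24, 2.44], [-1.37, 4.51], [0.17, 1.92], [-2.96, 2.96]. Speed limits (rad/s): [2.39, 2.39, 3.14, 3.14, 3.14, 3.14, 3.14].

INTERFACE

Orientations are given as a rotation vector (axis times angle).
In Python, from bench import r gives the robot as it stands.
- The arm moves only by the tool arm_command, never from a script. Its argument "plan" is a list of rows, each an object of numbers: "claw": the closure, from 0 (fully open) to 1 (shut); "tx", "ty", "tz": the shift along the tool's x, y, z in m; "ax", "ay", "az": the turn, a rotation vector about the tool's x, y, z in degrees. A call has exactly 10 rows; each row shifts and turns the commanded pose from where the row before left it, along the tool's axes as they then stand; what a row does not reach is not made up. A row lasts 1/12 s, in which the tool goes at most 41.7 mm and 7.16 degrees, less where a joint would pass 70% of its speed; a pose out of reach is approached as far as the arm can. A call is refused whole if a number of a shift passes 0.0417 or a number of a turn 7.16, either way. A call with a gripper value outside its range is refused whole. The fingers move at their own pace and stop on an object; "squeeze" is the grip in N (left out, the last holds). Time passes only in rows, so rows that do not move let the fingers close, or fill a call up. It gives the time, the measured TCP pose, the force, the opening and the grip force at its end, in the units of the state.
- r.get_obs(): the state, without advancing time (a new reading comes with each control period).
- r.grab_frame(name): name is "scene" or "top" or "wrist"; returns the picture (400x640x3 uint8, red, green, blue); there is no depth.
- r.camera_model(name): a dict with "fx", "fy", "cx", "cy" (pixels), "position" and "orientation" of the camera in the world; the wrist camera has in their place "tool_from_camera" (4x4, takes a point from camera to tool coordinates, whose origin is the TCP and whose axes are the flange's). Camera axes: x right, y up, looking along -z (the intrinsics and any distortion apply to the point x, -y, -z); pixel columns grow to the right and rows downward; lengths in m; the calibration is good to about 2 mm. A picture is of the moment at which its call begins: read the wrist's pose just before it. camera_model takes no time and is no camera call.
- r.hand_in(): hands the job in; it is judged then, once.
Trained networks look in the newest picture that a camera, given by its name, has taken for a name from the list of things; names that differ only in an ending like _2 or _b are one class to them, and where a whole thing is asked for, a point or a joint stands for the part that bears it (a point fixed in the world has none). Each returns a list of dicts, best first, with "confidence" (0 to 1); they miss things now and then, are a little off and sometimes report something else, mostly with a low value. They report only what shows in the picture. A call takes as long as a camera call. They do not tell look-alikes from the thing itself.
- r.boxes_of(target, camera): "location" ([x, y, z] in m, in the coordinates of the camera as it stood for that picture, good to about 4 mm: the middle of the surface that is visible of it).
- r.tip_of(target, camera): "location" ([x, y, z] in m, in the coordinates of the camera as it stood for that picture, good to about 4 mm: a listed point, or the origin of a listed thing).
The state is a dict: "clock": time; "joints": joint angles; "qvel": joint speeds; "tau": joint torques, N m; "tcp_pos": TCP position; "orientation": TCP orientation; "contact_force": force on the tool from outside, world axes, zero at the start; "moment": the same for the moment, N m; "grip_width": finger opening in m; "gripper_force": force on a finger pad.
Only numpy, scipy, OpenCV 4.12 (cv2) and the standard library are available. Lean on these libraries where they do the work, as an engineer would, in place of code of your own. Each camera call takes 0.05 s, during which the arm holds its last target. There are 200 camera calls.

TASK

Take the steel stylus out of its wooden block, press the lamp's small recessed reset button all the way down with its tip, and put the stylus back upright in the block, fully home. Then fit the lamp's bayonet cap: set its two lugs into the two notches of the lamp's mouth, push it down against the spring and turn it clockwise (seen from above) half of the way to the lock, 60 degrees, so that its grip bar points at the two ribs on the lamp's rim; never turn it on into the lock click. Finish while still gripping the cap at that half-way position, without letting go, and leave the other things on the worktop where they are.

Things in the scene. Friction and masses are not known exactly. Their poses are not given: they have to be found in the camera images.
- lamp: Aluminium bicycle lamp, fixed upright, mouth up, in a small stand clamp. Origin on the worktop under the mouth's axis, z up. Round body 72 mm across, flat rim at z = 100 mm. On its +y side a grey switch housing, 36 x 34 mm, top at z = 85 mm, centre 54 mm from the axis. Base plate 120 x 100 x 12 mm.
- mouth (a point): Centre of the lamp's mouth, at the rim (z = 100 mm), axes as the lamp's. Bore 38 mm across in a 6 mm thick lip with two fan-shaped notches for the cap's lugs, at +x and -x: 14 mm wide at the bore, wider outward, reaching 27 mm from the axis.
- channel (a point): On the axis, 12 mm under the rim: the channel (radius 27 mm, z 82 to 94 mm) in which the lugs turn under the lip. From the notches they turn only clockwise seen from above: 60 degrees is half-way, at about 80 degrees they meet the sprung lock pawls (the click), at about 120 degrees a hard stop.
- plunger_top (a point): Top of the brass spring plunger, 28 mm across, in the mouth on its axis; at z = 94 mm when free, it yields downward. It pushes the cap up with about 1.8 N at first touch and 4.2 N when the cap is fully home.
- clamp_knob (a point): Centre of the clamp's black knob on the lamp's +x side, 92 mm from the axis, 50 mm high; not to be used. The knob reaches 98 mm from the axis; the clamp's column (62 mm from the axis) is 70 mm high.
- half_mark (a point): On the lamp's axis at the rim (z = 100 mm). Its x axis is the line through the two ribs (5 mm wide, 6 mm long) on the outside of the rim: the lamp's x axis turned 60 degrees clockwise seen from above. The cap's grip bar lies along it at the half-way position.
- cap: Bayonet cap, 70 g, standing on its plug. Origin: centre of the underside. Plug 34 mm across, z 0 to 14 mm, at its foot two lugs along +x and -x, 8 wide, 5.5 high, 48 over both; disc 58 across, z 14 to 20; grip bar along x 46 long, 12 thick, z 20 to 46. Same after a half turn. Home in the lamp its origin is at z = 86 mm; it can turn below 88 mm; loose on the plunger it stands at 94 mm.
- button_top (a point): Centre of the top face of the reset button, 12 mm across, 5 mm below the housing's top face (z = 80 mm) in a round hole 15 mm across. Pressed straight down.
- button (a joint): Travel of the reset button in m: 0 = up, 0.004 = fully down (takes about 5 N); springs back.
- lock_mark (a point): On the lamp's axis at the rim (z = 100 mm). Its x axis is the direction of the grip bar when locked: the lamp's x axis turned 120 degrees clockwise seen from above.
- stylus: Steel stylus, 50 g, standing tip down in the block. Origin at the tip, z along it up to the handle. Tip 5 mm across for the first 14 mm, then 8 mm shaft up to z = 46 mm, collar 20 mm across from 46 to 50 mm, round handle 14 mm across from 50 to 96 mm. Standing home in the block its collar rests on the block's top.
- stylus_tip (a point): End of the stylus's tip.
- stand: Fixed wooden block 60 x 60 mm, 52 mm high, with a vertical through hole 12 mm across in its middle for the stylus. Origin at the centre of its underside; when home the stylus's tip is 6 mm above it.
- bell: Yellow plastic bell, 54 mm across, 38 mm high, bystander. Origin under its centre.
- jar: Lidded glass jar of washers, 60 mm across, 74 mm high, bystander. Origin under its centre.
- tire_lever: Red plastic tire lever, about 120 mm long along x, 16 mm wide, lying flat, bystander. Origin under its middle.
- spoke_wrench: Stainless spoke wrench, round 34 mm head with a short jaw, 6 mm thick, lying flat, bystander. Origin under the head.
Mind the look-alikes: they are no part of the job. What is shaped like the cap but blue is not meant. Several things have the shape of the stand; the one meant has the colours described above.

How it is judged:
By the outcome, as a careful person would: the job done as asked, in the order asked, and still so for the second after the job is handed in, while the arm keeps its last pose, push and grip.
It also fails if it takes over 64 s, if anything falls off the work surface, if the arm or the gripper's body presses on something with over 40 N, if the wrist force passes 120 N, or if a joint passes its speed limit or range.

## Working session

There is one attempt and no reset: what is moved stays moved. The work goes in short steps, Python scripts to look and compute and a tool call to move; the robot and the scene stay as the last step left them, time stands still between calls to the robot, and variables do not carry over. Pictures are saved under pics/ and viewed, at most 10 in all, crops included, and the job is handed in when it is done.

Besides the shell and the picture viewer there is one more tool, called after "Call:" by a JSON object that holds its "method" and its "body", one argument or row to a line. arm_command: Moves the arm, as the interface text tells. Its arguments: {"type":"object","properties":{"plan":{"type":"array","items":{"type":"object","properties":{"claw":{"type":"number"},"tx":{"type":"number"},"ty":{"type":"number"},"tz":{"type":"number"},"ax":{"type":"number"},"ay":{"type":"number"},"az":{"type":"number"}}}},"squeeze":{"type":"number"}},"required":["plan"]}

```bash
ls; mkdir -p pics; cat > h.py <<'E'
import numpy as np, cv2
from scipy.spatial.transform import Rotation as R
from bench import r
def rot(o):
    o=np.array(o,float)
    if o.shape==(3,3): return o
    return R.from_rotvec(o).as_matrix() if o.size==3 else None
def cam(n,obs=None):
    m=r.camera_model(n)
    if n=='wrist':
        o=obs or r.get_obs(); T=np.eye(4); T[:3,:3]=rot(o['orientation']); T[:3,3]=o['tcp_pos']
        T=T@np.array(m['tool_from_camera'])
    else:
        T=np.eye(4); T[:3,:3]=rot(m['orientation']); T[:3,3]=m['position']
    return m,T
def w(T,p): return T[:3,:3]@np.array(p)+T[:3,3]
def pix(m,T,P):
    c=T[:3,:3].T@(np.array(P)-T[:3,3]); return np.array([m['cx']+m['fx']*c[0]/-c[2], m['cy']+m['fy']*-c[1]/-c[2]])
def ray(m,T,u,v,z):
    d=T[:3,:3]@np.array([(u-m['cx'])/m['fx'],-(v-m['cy'])/m['fy'],-1]); return T[:3,3]+d*(z-T[2,3])/d[2]
def grab(n,f=None):
    o=r.get_obs(); im=r.grab_frame(n); m,T=cam(n,o)
    if f: cv2.imwrite(f,im[:,:,::-1])
    return im,m,T
E
python3 - <<'E'
from h import *
print(r.get_obs())
for n in ['scene','top']:
    im,m,T=grab(n,f'pics/{n}0.png'); print(n,m)
    for t in ['lamp','cap','stylus','stand','button_top','mouth','half_mark','bell','jar']:
        for d in r.tip_of(t,n)[:4]:
            P=w(T,d['location']); print(n,t,round(d['confidence'],2),P.round(3),pix(m,T,P).round(0), {k:v for k,v in d.items() if k not in('location','confidence')})
E
```

```text
pics
{'clock': 0.0, 'joints': array([ 1.04186289,  0.47778197,  0.02232647,  1.55645468, -0.01146927,
        1.10929345, -0.08310999]), 'qvel': array([ 0.00043982,  0.00032823,  0.00155211, -0.00118379, -0.00129879,
       -0.0007278 ,  0.0003331 ]), 'tau': array([-5.12943006e-04, -5.96452010e+01,  1.60787769e+00, -2.81195533e+01,
        1.24394751e-02,  9.34407057e-03,  7.05484652e-06]), 'tcp_pos': array([ 0.27564843, -0.61584653,  0.40373598]), 'orientation': array([-3.07059701e+00, -6.55871881e-01,  8.29688950e-04]), 'contact_force': array([ 0.26547372, -0.24025358, -0.88881246]), 'moment': array([0.0359705 , 0.00654789, 0.02080939]), 'gripper_force': 0.0, 'grip_width': 0.08528513283516018}
scene {'fx': 410.35772929748316, 'fy': 410.35772929748316, 'cx': 326.1517729069107, 'cy': 204.5616728424095, 'position': array([ 1.37727304, -0.06002077,  0.66614446]), 'orientation': array([0.76703927, 0.73548114, 1.40577077])}
scene lamp 0.97 [ 0.54  -0.043 -0.002] [320. 233.] {}
scene cap 0.75 [ 0.516 -0.324  0.001] [213. 229.] {}
scene cap 0.66 [ 0.665  0.32  -0.001] [474. 263.] {}
scene 
[... 846 characters left out ...]
 -0.001] [458. 218.] {}
top cap 0.66 [ 0.759 -0.205 -0.004] [384. 135.] {}
top cap 0.6 [ 0.514 -0.312  0.003] [422. 220.] {}
top stylus 0.6 [0.422 0.299 0.008] [197. 249.] {}
top stand 0.86 [0.426 0.305 0.004] [195. 247.] {}
top stand 0.73 [0.311 0.33  0.003] [183. 291.] {}
top button_top 0.62 [ 0.537 -0.048  0.095] [328. 205.] {}
top mouth 0.56 [ 0.538 -0.044  0.102] [327. 205.] {}
top mouth 0.46 [ 0.544 -0.049  0.087] [329. 203.] {}
top half_mark 0.94 [ 0.531 -0.046  0.1  ] [328. 207.] {}
top half_mark 0.32 [0.42  0.303 0.006] [195. 249.] {}
top bell 0.82 [0.764 0.158 0.001] [257. 128.] {}
top jar 0.69 [ 0.54  -0.046  0.102] [328. 204.] {}
top jar 0.59 [ 0.761 -0.206 -0.   ] [384. 134.] {}
```

```bash
python3 - <<'E'
import cv2,numpy as np
a=cv2.imread('pics/scene0.png');b=cv2.imread('pics/top0.png')
c1=cv2.resize(a[130:330,140:540],(800,400),interpolation=cv2.INTER_CUBIC)
c1=cv2.resize(a[150:325,140:520],(800,368),interpolation=cv2.INTER_CUBIC)
cv2.imwrite('pics/c1.png',c1)
c2=cv2.resize(b[100:320,150:500],(800,503),interpolation=cv2.INTER_CUBIC)
cv2.imwrite('pics/c2.png',c2)
E
```

```text
(no output)
```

View pics/c1.png

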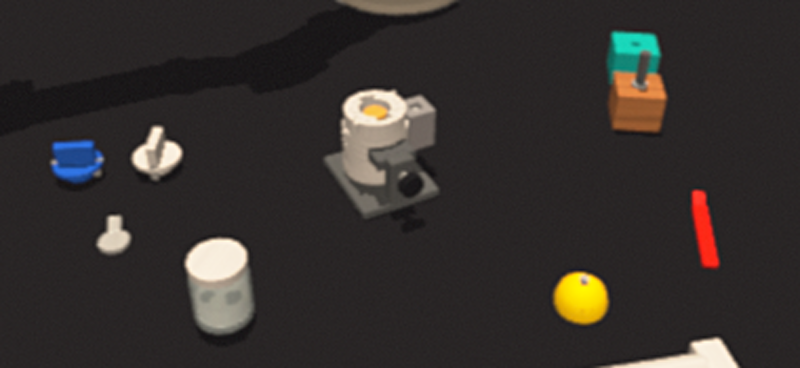

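View pics/c2.png

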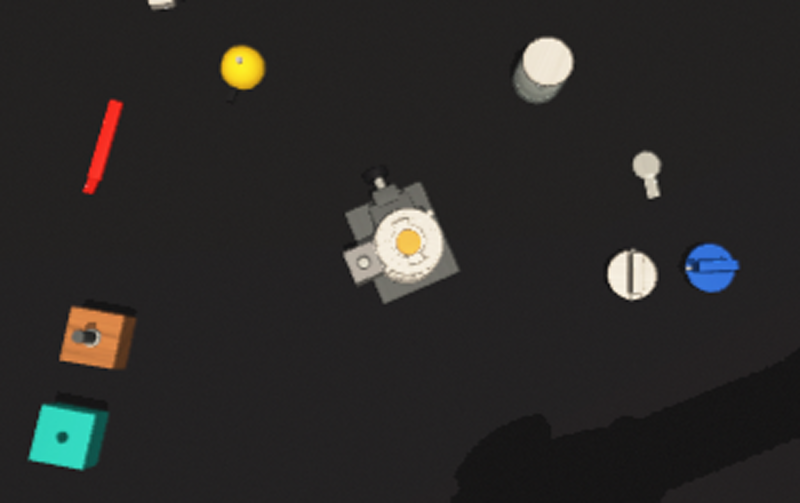

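White cap at top-image ≈(427,220) vs the blue look-alike at (461,217): the white/aluminium one is meant. Wooden block with the stylus at (192,247) vs the teal one at (178,291): the wooden one is meant. The lamp is at (328,205), with its housing to the left and slightly below. The enlarged crops confirm this, so I'm moving over the cap for a near look on the way.

Call:
{"method": "arm_command", "body": {
  "plan": [
    {"tx": 0.034, "ty": -0.017, "claw": 0},
    {"tx": 0.034, "ty": -0.017, "claw": 0},
    {"tx": 0.034, "ty": -0.017, "claw": 0},
    {"tx": 0.034, "ty": -0.017, "claw": 0},
    {"tx": 0.034, "ty": -0.017, "claw": 0},
    {"tx": 0.034, "ty": -0.017, "claw": 0},
    {"tx": 0.034, "ty": -0.017, "claw": 0},
    {"tx": 0.034, "ty": -0.017, "claw": 0},
    {"tx": 0.034, "ty": -0.017, "claw": 0},
    {"tx": 0.034, "ty": -0.017, "claw": 0}
  ]
}}

```text
invalid input at $.plan[0]: expected keys claw, tx, ty, tz, ax, ay, az
```

```bash
cat >> h.py <<'E'
def yaw(o): 
    M=rot(o['orientation']); return np.degrees(np.arctan2(M[1,0],M[0,0]))
def go(P,th=None,n=10,grasp=True,o=None):
    "per-row tool shifts to bring the grasp point (or TCP) to P, yaw th, turning evenly"
    o=o or r.get_obs(); M=rot(o['orientation']); p=np.array(o['tcp_pos'])
    d=np.array(P)-(p+(M[:,2]*0.155 if grasp else 0)); y=yaw(o); az=0 if th is None else (y-th+180)%360-180
    print('yaw %.2f tilt %.2f'%(y,np.degrees(np.arccos(-M[2,2]))),'delta',d.round(4),'tool total',(M.T@d).round(4),'az',round(az,2))
    for k in range(n): 
        t=M@R.from_rotvec([0,0,np.radians(az*k/n)]).as_matrix()
        print((t.T@d/n).round(4), end=' ')
    print('az/row',round(az/n,2))
def look(n,names,f=None,tip=True,k=3):
    im,m,T=grab(n,f)
    for t in names:
        for d in (r.tip_of if tip else r.boxes_of)(t,n)[:k]:
            P=w(T,d['location']); print(n,t,round(d['confidence'],2),P.round(4),pix(m,T,P).round(0))
    return im,m,T
E
python3 - <<'E'
from h import *
o=r.get_obs(); print(o['clock'],o['tcp_pos'],o['contact_force'],r.camera_model('wrist'))
im,m,T=look('wrist',['cap','lamp','mouth','button_top'],'pics/w1.png')
go([0.537,-0.047,0.25]);
E
```

```text
1.0 [ 0.27574379 -0.61612483  0.40472582] [0.03348571 0.38282243 0.70884239] {'fx': 341.4191257084914, 'fy': 341.4191257084914, 'cx': 320.9663771380311, 'cy': 202.12429686747407, 'tool_from_camera': array([[ 1.38194030e-03,  9.60107969e-01,  2.79626141e-01,
         7.10181003e-02],
       [ 9.99998305e-01, -1.66707644e-03,  7.81884753e-04,
         1.39856961e-03],
       [ 1.21685193e-03,  2.79624587e-01, -9.60108645e-01,
         3.09739477e-02],
       [ 0.00000000e+00,  0.00000000e+00,  0.00000000e+00,
         1.00000000e+00]])}
yaw 24.11 tilt 0.00 delta [2.612e-01 5.691e-01 3.000e-04] tool total [ 4.709e-01 -4.128e-01 -3.000e-04] az 0
[ 0.0471 -0.0413 -0.    ] [ 0.0471 -0.0413 -0.    ] [ 0.0471 -0.0413 -0.    ] [ 0.0471 -0.0413 -0.    ] [ 0.0471 -0.0413 -0.    ] [ 0.0471 -0.0413 -0.    ] [ 0.0471 -0.0413 -0.    ] [ 0.0471 -0.0413 -0.    ] [ 0.0471 -0.0413 -0.    ] [ 0.0471 -0.0413 -0.    ] az/row 0.0
```

View pics/w1.png

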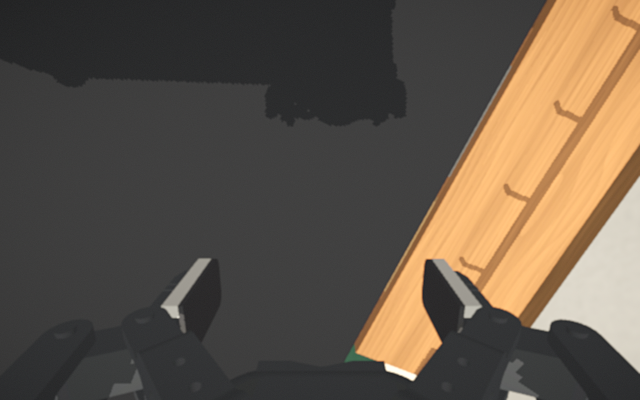

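Call:
{"method": "arm_command", "body": {
  "plan": [
    {"tx": 0.034, "ty": -0.017, "tz": 0, "ax": 0, "ay": 0, "az": 0, "claw": 0},
    {"tx": 0.034, "ty": -0.017, "tz": 0, "ax": 0, "ay": 0, "az": 0, "claw": 0},
    {"tx": 0.034, "ty": -0.017, "tz": 0, "ax": 0, "ay": 0, "az": 0, "claw": 0},
    {"tx": 0.034, "ty": -0.017, "tz": 0, "ax": 0, "ay": 0, "az": 0, "claw": 0},
    {"tx": 0.034, "ty": -0.017, "tz": 0, "ax": 0, "ay": 0, "az": 0, "claw": 0},
    {"tx": 0.034, "ty": -0.017, "tz": 0, "ax": 0, "ay": 0, "az": 0, "claw": 0},
    {"tx": 0.034, "ty": -0.017, "tz": 0, "ax": 0, "ay": 0, "az": 0, "claw": 0},
    {"tx": 0.034, "ty": -0.017, "tz": 0, "ax": 0, "ay": 0, "az": 0, "claw": 0},
    {"tx": 0.034, "ty": -0.017, "tz": 0, "ax": 0, "ay": 0, "az": 0, "claw": 0},
    {"tx": 0.034, "ty": -0.017, "tz": 0, "ax": 0, "ay": 0, "az": 0, "claw": 0}
  ]
}}

```text
clock: 2.08
tcp_pos: [0.5175, -0.3205, 0.405]
orientation: [3.072, 0.656, 0.001]
contact_force: [0.5, -1.1, 0.6]
grip_width: 0.0853
gripper_force: 0.0
```

```bash
python3 - <<'E'
from h import *
o=r.get_obs(); print(o['clock'],o['tcp_pos'],o['joints'].round(2),o['contact_force'])
im,m,T=look('wrist',['cap','lamp','mouth','button_top'],'pics/w2.png')
go([0.537,-0.047,0.25]);
E
```

```text
2.0833 [ 0.51751384 -0.32051673  0.40498266] [ 0.53  0.37 -0.1   1.72  0.04  1.06 -0.74] [ 0.54755929 -1.11820677  0.55807288]
wrist cap 0.7 [ 0.5272 -0.4083  0.0017] [394. 193.]
wrist cap 0.57 [ 5.148e-01 -3.207e-01 -1.000e-04] [319. 172.]
wrist lamp 0.88 [ 0.5382 -0.0495  0.0024] [80. 41.]
wrist button_top 0.24 [ 0.5158 -0.3184  0.0024] [318. 170.]
yaw 24.12 tilt 0.04 delta [0.0206 0.2754 0.0003] tool total [ 0.1314 -0.243  -0.0005] az 0
[ 0.0131 -0.0243 -0.    ] [ 0.0131 -0.0243 -0.    ] [ 0.0131 -0.0243 -0.    ] [ 0.0131 -0.0243 -0.    ] [ 0.0131 -0.0243 -0.    ] [ 0.0131 -0.0243 -0.    ] [ 0.0131 -0.0243 -0.    ] [ 0.0131 -0.0243 -0.    ] [ 0.0131 -0.0243 -0.    ] [ 0.0131 -0.0243 -0.    ] az/row 0.0
```

View pics/w2.png

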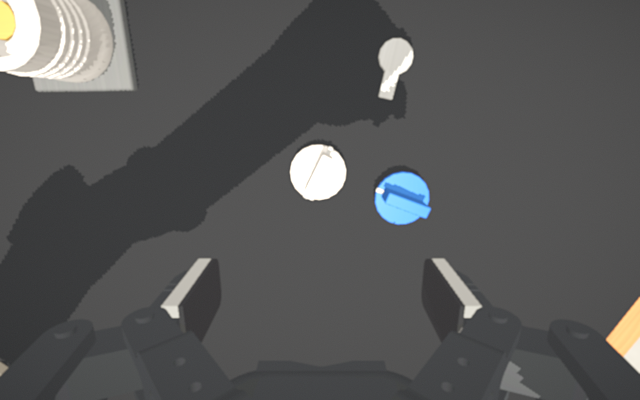

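Call:
{"method": "arm_command", "body": {
  "plan": [
    {"tx": 0.013, "ty": -0.024, "tz": 0, "ax": 0, "ay": 0, "az": 0, "claw": 0.3},
    {"tx": 0.013, "ty": -0.024, "tz": 0, "ax": 0, "ay": 0, "az": 0, "claw": 0.3},
    {"tx": 0.013, "ty": -0.024, "tz": 0, "ax": 0, "ay": 0, "az": 0, "claw": 0.3},
    {"tx": 0.013, "ty": -0.024, "tz": 0, "ax": 0, "ay": 0, "az": 0, "claw": 0.3},
    {"tx": 0.013, "ty": -0.024, "tz": 0, "ax": 0, "ay": 0, "az": 0, "claw": 0.3},
    {"tx": 0.013, "ty": -0.024, "tz": 0, "ax": 0, "ay": 0, "az": 0, "claw": 0.3},
    {"tx": 0.013, "ty": -0.024, "tz": 0, "ax": 0, "ay": 0, "az": 0, "claw": 0.3},
    {"tx": 0.013, "ty": -0.024, "tz": 0, "ax": 0, "ay": 0, "az": 0, "claw": 0.3},
    {"tx": 0.013, "ty": -0.024, "tz": 0, "ax": 0, "ay": 0, "az": 0, "claw": 0.3},
    {"tx": 0.013, "ty": -0.024, "tz": 0, "ax": 0, "ay": 0, "az": 0, "claw": 0.3}
  ]
}}

```text
clock: 3.17
tcp_pos: [0.5369, -0.0508, 0.4049]
orientation: [3.073, 0.65, 0.0]
contact_force: [0.7, -0.1, -0.2]
grip_width: 0.0597
gripper_force: 0.0
```

```bash
python3 - <<'E'
from h import *
o=r.get_obs(); print(o['clock'],o['tcp_pos'],o['joints'].round(2),o['contact_force'])
im,m,T=look('wrist',['lamp','mouth','half_mark','button_top','plunger_top','clamp_knob'],'pics/w3.png')
c=pix(m,T,[.537,-.048,.1]); u,v=c.astype(int); print(c)
u0,v0=max(0,u-100),max(0,v-75)
cr=im[v0:v0+150,u0:u0+200,::-1]; print(u0,v0)
cv2.imwrite('pics/w3c.png',cv2.resize(cr,(800,600),interpolation=cv2.INTER_CUBIC))
go([0.425,0.302,0.25]);
E
```

```text
3.1667 [ 0.53690568 -0.05081985  0.40485335] [ 0.17  0.27 -0.23  1.87  0.07  1.01 -1.24] [ 0.67041142 -0.11941809 -0.15298542]
wrist lamp 0.84 [ 0.5388 -0.0435  0.0006] [314. 165.]
wrist lamp 0.27 [ 0.5418 -0.0468  0.0968] [317. 184.]
wrist mouth 0.88 [ 0.5409 -0.0518  0.098 ] [322. 188.]
wrist half_mark 0.74 [ 0.5393 -0.0497  0.101 ] [319. 189.]
wrist half_mark 0.4 [ 5.386e-01 -5.030e-02 -4.000e-04] [320. 168.]
wrist button_top 0.58 [ 0.516  -0.0007  0.0802] [258. 185.]
wrist plunger_top 0.57 [ 0.5377 -0.0522  0.0934] [321. 190.]
wrist clamp_knob 0.78 [ 0.6227 -0.0107  0.0483] [317.  75.]
[316.18111661 190.47248102]
216 115
yaw 23.90 tilt 0.05 delta [-0.112   0.3544  0.0004] tool total [ 0.0411 -0.3694 -0.0006] az 0
[ 0.0041 -0.0369 -0.0001] [ 0.0041 -0.0369 -0.0001] [ 0.0041 -0.0369 -0.0001] [ 0.0041 -0.0369 -0.0001] [ 0.0041 -0.0369 -0.0001] [ 0.0041 -0.0369 -0.0001] [ 0.0041 -0.0369 -0.0001] [ 0.0041 -0.0369 -0.0001] [ 0.0041 -0.0369 -0.0001] [ 0.0041 -0.0369 -0.0001] az/row 0.0
```

View pics/w3c.png

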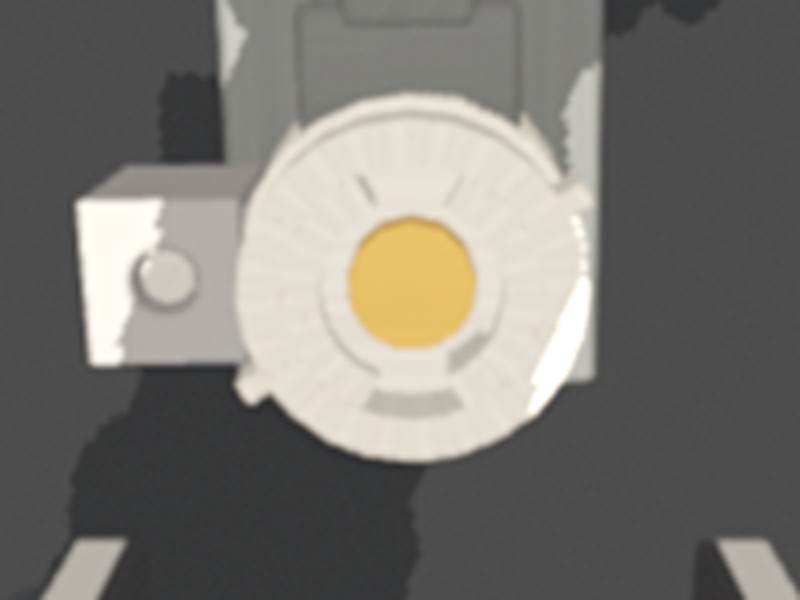

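Wrist crop: plunger centre at crop (412,283) = full (319,185.8), rim circle centre ≈(319.5,184.5), button at (257.8,184.5), ribs at crop (252,385) and (577,193).

```bash
python3 - <<'E'
from h import *
m,T=cam('wrist')
f=lambda u,v,z: ray(m,T,216+u/4,115+v/4,z)
ang=lambda d: np.degrees(np.arctan2(d[1],d[0]))
pl=f(412,283,.094);ri=f(414,278,.1);bt=f(167,278,.08);a=f(252,385,.097);b=f(577,193,.097)
print(pl,ri,bt,(a+b)/2,'rib len',np.linalg.norm(b-a))
c=(pl+ri)/2
d=(bt-c)[:2]; print('button dist',np.linalg.norm(d),'lamp x yaw by button',ang(d)-90,'by ribs',ang(b-a),ang(b-a)+60)
# notch centre line: outer edges; base plate edges
for q in [((218,20,0.012),(228,160,.012)),((604,60,.012),(595,380,.012))]:
    e=[f(*x) for x in q]; print('base edge yaw',ang(e[0]-e[1]))
h=[f(78,200,.085),f(90,365,.085),f(240,365,.085)]; print('housing',np.linalg.norm(h[0]-h[1]),ang(h[0]-h[1]),ang(h[1]-h[2])-90)
print('notch', f(413,195,.1), f(413,405,.1))
E
```

```text
[ 0.54038597 -0.05045181  0.094     ] [ 0.54285307 -0.04984862  0.1       ] [ 0.51633272 -0.0018834   0.08      ] [ 0.53942841 -0.05071286  0.097     ] rib len 0.07931411190704403
button dist 0.05448951648497769 lamp x yaw by button 27.64987807921699 by ribs -34.747652081050994 25.252347918949006
base edge yaw 25.809093692897335
base edge yaw 24.49966665783531
housing 0.036811937243139185 24.086680028186855 23.986516700846153
notch [ 0.55850749 -0.04268759  0.1       ] [ 0.51759458 -0.0608152   0.1       ]
```

Call:
{"method": "arm_command", "body": {
  "plan": [
    {"tx": 0.004, "ty": -0.037, "tz": 0, "ax": 0, "ay": 0, "az": 0, "claw": 0.3},
    {"tx": 0.004, "ty": -0.037, "tz": 0, "ax": 0, "ay": 0, "az": 0, "claw": 0.3},
    {"tx": 0.004, "ty": -0.037, "tz": 0, "ax": 0, "ay": 0, "az": 0, "claw": 0.3},
    {"tx": 0.004, "ty": -0.037, "tz": 0, "ax": 0, "ay": 0, "az": 0, "claw": 0.3},
    {"tx": 0.004, "ty": -0.037, "tz": 0, "ax": 0, "ay": 0, "az": 0, "claw": 0.3},
    {"tx": 0.004, "ty": -0.037, "tz": 0, "ax": 0, "ay": 0, "az": 0, "claw": 0.3},
    {"tx": 0.004, "ty": -0.037, "tz": 0, "ax": 0, "ay": 0, "az": 0, "claw": 0.3},
    {"tx": 0.004, "ty": -0.037, "tz": 0, "ax": 0, "ay": 0, "az": 0, "claw": 0.3},
    {"tx": 0.004, "ty": -0.037, "tz": 0, "ax": 0, "ay": 0, "az": 0, "claw": 0.3},
    {"tx": 0.004, "ty": -0.037, "tz": 0, "ax": 0, "ay": 0, "az": 0, "claw": 0.3}
  ]
}}

```text
clock: 4.35
tcp_pos: [0.4229, 0.3043, 0.4048]
orientation: [3.073, 0.651, 0.001]
contact_force: [1.2, -0.1, 1.5]
grip_width: 0.0594
gripper_force: 0.0
```

```bash
python3 - <<'E'
from h import *
o=r.get_obs(); print(o['clock'],o['tcp_pos'],o['joints'].round(2))
im,m,T=look('wrist',['stylus','stand','stylus_tip'],'pics/w4.png')
u,v=pix(m,T,[.425,.302,.06]).astype(int); u0,v0=max(0,u-100),max(0,v-75); print(u0,v0)
cv2.imwrite('pics/w4c.png',cv2.resize(im[v0:v0+150,u0:u0+200,::-1],(800,600),interpolation=cv2.INTER_CUBIC))
E
```

```text
4.35 [0.42288225 0.30428074 0.40478682] [-0.35  0.26 -0.46  1.9   0.14  1.02 -2.02]
wrist stylus 0.79 [0.4178 0.3022 0.0059] [320. 175.]
wrist stand 0.61 [0.425  0.3054 0.0008] [320. 167.]
wrist stand 0.6 [0.3144 0.3242 0.0019] [267. 246.]
222 105
```

View pics/w4c.png

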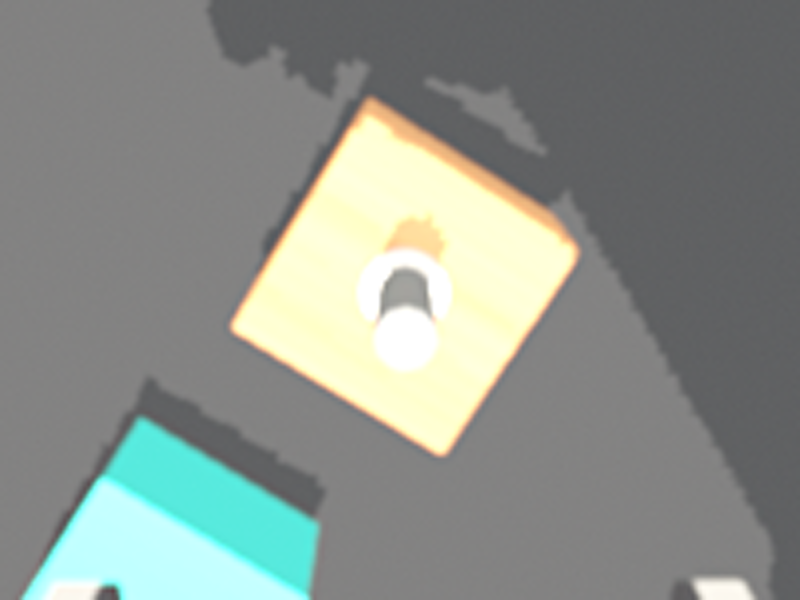

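Handle top at crop (405,338), collar at (405,290), standing in the wooden block; the teal block (empty) is at lower left.

```bash
python3 - <<'E'
from h import *
m,T=cam('wrist')
f=lambda u,v,z: ray(m,T,222+u/4,105+v/4,z)
h=f(405,338,.102);c=f(405,291,.056); k=(f(370,98,.052)+f(578,255,.052)+f(442,456,.052)+f(232,327,.052))/4
print(h,c,k)
P=(h+c+k)/3
go([P[0],P[1],.084],None)
E
```

```text
[0.42667926 0.30217363 0.102     ] [0.42670156 0.30190265 0.056     ] [0.42676112 0.30177098 0.052     ]
yaw 24.13 tilt 0.02 delta [ 0.0037 -0.002  -0.1655] tool total [0.0026 0.0032 0.1655] az 0
[0.0003 0.0003 0.0166] [0.0003 0.0003 0.0166] [0.0003 0.0003 0.0166] [0.0003 0.0003 0.0166] [0.0003 0.0003 0.0166] [0.0003 0.0003 0.0166] [0.0003 0.0003 0.0166] [0.0003 0.0003 0.0166] [0.0003 0.0003 0.0166] [0.0003 0.0003 0.0166] az/row 0.0
```

Call:
{"method": "arm_command", "body": {
  "plan": [
    {"tx": 0.0026, "ty": 0.003, "tz": 0, "ax": 0, "ay": 0, "az": 0, "claw": 0.3},
    {"tx": 0, "ty": 0, "tz": 0.02, "ax": 0, "ay": 0, "az": 0, "claw": 0.3},
    {"tx": 0, "ty": 0, "tz": 0.02, "ax": 0, "ay": 0, "az": 0, "claw": 0.3},
    {"tx": 0, "ty": 0, "tz": 0.02, "ax": 0, "ay": 0, "az": 0, "claw": 0.3},
    {"tx": 0, "ty": 0, "tz": 0.02, "ax": 0, "ay": 0, "az": 0, "claw": 0.3},
    {"tx": 0, "ty": 0, "tz": 0.02, "ax": 0, "ay": 0, "az": 0, "claw": 0.4},
    {"tx": 0, "ty": 0, "tz": 0.02, "ax": 0, "ay": 0, "az": 0, "claw": 0.4},
    {"tx": 0, "ty": 0, "tz": 0.02, "ax": 0, "ay": 0, "az": 0, "claw": 0.4},
    {"tx": 0, "ty": 0, "tz": 0.015, "ax": 0, "ay": 0, "az": 0, "claw": 0.5},
    {"tx": 0, "ty": 0, "tz": 0.01, "ax": 0, "ay": 0, "az": 0, "claw": 0.5}
  ]
}}

```text
clock: 5.38
tcp_pos: [0.4274, 0.2998, 0.238]
orientation: [3.071, 0.65, -0.003]
contact_force: [-0.7, -0.4, -0.4]
grip_width: 0.0427
gripper_force: 0.0
```

Call:
{"method": "arm_command", "body": {
  "plan": [
    {"tx": 0, "ty": 0, "tz": 0, "ax": 0, "ay": 0, "az": 0, "claw": 1},
    {"tx": 0, "ty": 0, "tz": 0, "ax": 0, "ay": 0, "az": 0, "claw": 1},
    {"tx": 0, "ty": 0, "tz": 0, "ax": 0, "ay": 0, "az": 0, "claw": 1},
    {"tx": 0, "ty": 0, "tz": 0, "ax": 0, "ay": 0, "az": 0, "claw": 1},
    {"tx": 0, "ty": 0, "tz": 0, "ax": 0, "ay": 0, "az": 0, "claw": 1},
    {"tx": 0, "ty": 0, "tz": 0, "ax": 0, "ay": 0, "az": 0, "claw": 1},
    {"tx": 0, "ty": 0, "tz": 0, "ax": 0, "ay": 0, "az": 0, "claw": 1},
    {"tx": 0, "ty": 0, "tz": 0, "ax": 0, "ay": 0, "az": 0, "claw": 1},
    {"tx": 0, "ty": 0, "tz": 0, "ax": 0, "ay": 0, "az": 0, "claw": 1},
    {"tx": 0, "ty": 0, "tz": 0, "ax": 0, "ay": 0, "az": 0, "claw": 1}
  ],
  "squeeze": 50
}}

```text
clock: 6.22
tcp_pos: [0.4264, 0.3026, 0.2401]
orientation: [-3.072, -0.656, -0.001]
contact_force: [-0.8, -0.8, 4.9]
grip_width: 0.0127
gripper_force: 49.0
```

Call:
{"method": "arm_command", "body": {
  "plan": [
    {"tx": 0, "ty": 0, "tz": -0.01, "ax": 0, "ay": 0, "az": 0, "claw": 1},
    {"tx": 0, "ty": 0, "tz": -0.015, "ax": 0, "ay": 0, "az": 0, "claw": 1},
    {"tx": 0, "ty": 0, "tz": -0.02, "ax": 0, "ay": 0, "az": 0, "claw": 1},
    {"tx": 0, "ty": 0, "tz": -0.025, "ax": 0, "ay": 0, "az": 0, "claw": 1},
    {"tx": 0, "ty": 0, "tz": -0.02, "ax": 0, "ay": 0, "az": 0, "claw": 1},
    {"tx": 0, "ty": 0, "tz": -0.01, "ax": 0, "ay": 0, "az": 0, "claw": 1},
    {"tx": -0.003, "ty": 0.02, "tz": 0, "ax": 0, "ay": 0, "az": 0, "claw": 1},
    {"tx": -0.005, "ty": 0.034, "tz": 0, "ax": 0, "ay": 0, "az": 0, "claw": 1},
    {"tx": -0.005, "ty": 0.04, "tz": 0, "ax": 0, "ay": 0, "az": 0, "claw": 1},
    {"tx": -0.005, "ty": 0.04, "tz": 0, "ax": 0, "ay": 0, "az": 0, "claw": 1}
  ]
}}

```text
clock: 7.05
tcp_pos: [0.4643, 0.1718, 0.3397]
orientation: [-3.071, -0.659, 0.0]
contact_force: [0.8, -0.3, 0.3]
grip_width: 0.0128
gripper_force: 48.8
```

Call:
{"method": "arm_command", "body": {
  "plan": [
    {"tx": -0.006, "ty": 0.04, "tz": 0, "ax": 0, "ay": 0, "az": 0, "claw": 1},
    {"tx": -0.006, "ty": 0.04, "tz": 0, "ax": 0, "ay": 0, "az": 0, "claw": 1},
    {"tx": -0.005, "ty": 0.04, "tz": 0, "ax": 0, "ay": 0, "az": 0, "claw": 1},
    {"tx": -0.004, "ty": 0.03, "tz": 0, "ax": 0, "ay": 0, "az": 0, "claw": 1},
    {"tx": -0.003, "ty": 0.02, "tz": 0, "ax": 0, "ay": 0, "az": 0, "claw": 1},
    {"tx": 0, "ty": 0.01, "tz": 0, "ax": 0, "ay": 0, "az": 0, "claw": 1},
    {"tx": 0, "ty": 0, "tz": 0, "ax": 0, "ay": 0, "az": 0, "claw": 1},
    {"tx": 0, "ty": 0, "tz": 0, "ax": 0, "ay": 0, "az": 0, "claw": 1},
    {"tx": 0, "ty": 0, "tz": 0, "ax": 0, "ay": 0, "az": 0, "claw": 1},
    {"tx": 0, "ty": 0, "tz": 0, "ax": 0, "ay": 0, "az": 0, "claw": 1}
  ]
}}

```text
clock: 7.88
tcp_pos: [0.5158, 0.0008, 0.3397]
orientation: [-3.071, -0.661, 0.0]
contact_force: [0.1, 0.7, -1.0]
grip_width: 0.0126
gripper_force: 48.8
```

```bash
python3 - <<'E'
from h import *
o=r.get_obs(); print(o['clock'],o['tcp_pos'],o['grip_width'])
im,m,T=look('wrist',['stylus_tip','button_top','stylus'],'pics/w5.png')
a=cv2.resize(im[170:370,220:420,::-1],(400,400),interpolation=cv2.INTER_CUBIC)
im2,m2,T2=grab('scene','pics/s5.png')
for t in ['stylus_tip','stylus']:
    for d in r.tip_of(t,'scene')[:2]: print(t,d['confidence'],w(T2,d['location']).round(4))
u,v=pix(m2,T2,[.516,-.002,.1]).astype(int); print(u,v)
b=cv2.resize(im2[v-70:v+30,u-50:u+50,::-1],(400,400),interpolation=cv2.INTER_CUBIC)
cv2.imwrite('pics/c5.png',np.hstack([a,b]))
go([.5162,-.0013,.1851])
E
```

```text
7.8833 [0.51582772 0.00076223 0.33968455] 0.012628994660189205
wrist stylus_tip 0.6 [0.5137 0.0019 0.1033] [316. 221.]
wrist button_top 0.57 [ 0.5192 -0.0035  0.0789] [327. 206.]
wrist button_top 0.52 [ 0.6232 -0.0105  0.0483] [396.  70.]
wrist button_top 0.4 [ 0.5184 -0.3187  0.0007] [604. 306.]
wrist stylus 0.88 [0.5131 0.0021 0.1031] [316. 222.]
stylus_tip 0.45 [0.5151 0.003  0.1036]
stylus 0.49 [ 0.5186 -0.0024  0.1049]
336 195
yaw 24.14 tilt 0.00 delta [ 0.0001 -0.0003  0.0004] tool total [-0.0001  0.0003 -0.0004] az 0
[-0.  0. -0.] [-0.  0. -0.] [-0.  0. -0.] [-0.  0. -0.] [-0.  0. -0.] [-0.  0. -0.] [-0.  0. -0.] [-0.  0. -0.] [-0.  0. -0.] [-0.  0. -0.] az/row 0.0
```

View pics/c5.png

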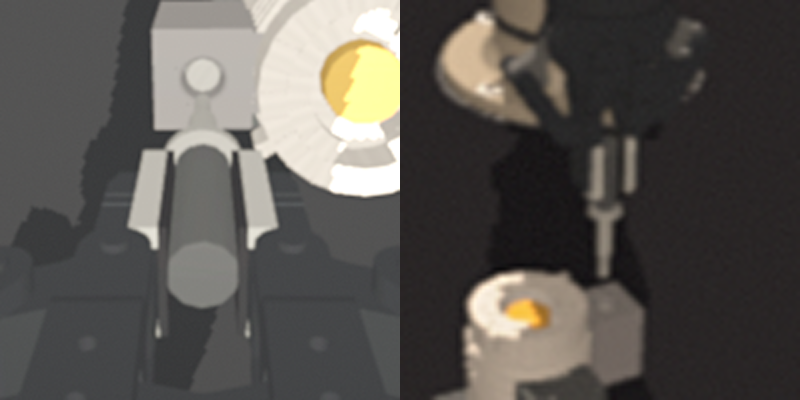

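Left: the tip ends just below the button hole (button crop (202,76) → full (321,208)). Right: the stylus hangs vertically above the housing.

```bash
python3 - <<'E'
from h import *
o=r.get_obs(); print(o['clock'],o['tcp_pos'],yaw(o),o['contact_force'])
m,T=cam('wrist',o); print('button',ray(m,T,321,208,.08),'tip',ray(m,T,321.3,218,.106), 'pred tip px',pix(m,T,[o['tcp_pos'][0],o['tcp_pos'][1],.106]))
go([.5163,-.0016,.16])
E
```

```text
8.2333 [ 0.51612877 -0.00099331  0.3397355 ] 24.136646778700026 [-0.25379462  0.75212065 -0.36748588]
button [ 0.51674867 -0.00208504  0.08      ] tip [ 0.51820033 -0.00166949  0.106     ] pred tip px [318.96567036 220.42872363]
yaw 24.14 tilt 0.00 delta [ 0.0002 -0.0006 -0.0247] tool total [-0.0001  0.0006  0.0247] az 0
[-0.      0.0001  0.0025] [-0.      0.0001  0.0025] [-0.      0.0001  0.0025] [-0.      0.0001  0.0025] [-0.      0.0001  0.0025] [-0.      0.0001  0.0025] [-0.      0.0001  0.0025] [-0.      0.0001  0.0025] [-0.      0.0001  0.0025] [-0.      0.0001  0.0025] az/row 0.0
```

Call:
{"method": "arm_command", "body": {
  "plan": [
    {"tx": 0, "ty": 0.001, "tz": 0, "ax": 0, "ay": 0, "az": 0, "claw": 1},
    {"tx": 0, "ty": 0, "tz": 0.005, "ax": 0, "ay": 0, "az": 0, "claw": 1},
    {"tx": 0, "ty": 0, "tz": 0.005, "ax": 0, "ay": 0, "az": 0, "claw": 1},
    {"tx": 0, "ty": 0, "tz": 0.004, "ax": 0, "ay": 0, "az": 0, "claw": 1},
    {"tx": 0, "ty": 0, "tz": 0.004, "ax": 0, "ay": 0, "az": 0, "claw": 1},
    {"tx": 0, "ty": 0, "tz": 0.004, "ax": 0, "ay": 0, "az": 0, "claw": 1},
    {"tx": 0, "ty": 0, "tz": 0.003, "ax": 0, "ay": 0, "az": 0, "claw": 1},
    {"tx": 0, "ty": 0, "tz": 0.002, "ax": 0, "ay": 0, "az": 0, "claw": 1},
    {"tx": 0, "ty": 0, "tz": 0.001, "ax": 0, "ay": 0, "az": 0, "claw": 1},
    {"tx": 0, "ty": 0, "tz": 0.001, "ax": 0, "ay": 0, "az": 0, "claw": 1}
  ]
}}

```text
clock: 9.07
tcp_pos: [0.5166, -0.0021, 0.3109]
orientation: [3.072, 0.656, 0.0]
contact_force: [-1.0, -0.3, 3.4]
grip_width: 0.0126
gripper_force: 49.1
```

Call:
{"method": "arm_command", "body": {
  "plan": [
    {"tx": 0, "ty": 0, "tz": 0.0005, "ax": 0, "ay": 0, "az": 0, "claw": 1},
    {"tx": 0, "ty": 0, "tz": 0.0005, "ax": 0, "ay": 0, "az": 0, "claw": 1},
    {"tx": 0, "ty": 0, "tz": 0.0005, "ax": 0, "ay": 0, "az": 0, "claw": 1},
    {"tx": 0, "ty": 0, "tz": 0.0005, "ax": 0, "ay": 0, "az": 0, "claw": 1},
    {"tx": 0, "ty": 0, "tz": 0, "ax": 0, "ay": 0, "az": 0, "claw": 1},
    {"tx": 0, "ty": 0, "tz": 0, "ax": 0, "ay": 0, "az": 0, "claw": 1},
    {"tx": 0, "ty": 0, "tz": 0, "ax": 0, "ay": 0, "az": 0, "claw": 1},
    {"tx": 0, "ty": 0, "tz": 0, "ax": 0, "ay": 0, "az": 0, "claw": 1},
    {"tx": 0, "ty": 0, "tz": 0, "ax": 0, "ay": 0, "az": 0, "claw": 1},
    {"tx": 0, "ty": 0, "tz": 0, "ax": 0, "ay": 0, "az": 0, "claw": 1}
  ]
}}

```text
clock: 9.9
tcp_pos: [0.5168, -0.002, 0.3097]
orientation: [3.072, 0.656, 0.002]
contact_force: [-2.7, -0.0, 10.3]
grip_width: 0.0125
gripper_force: 50.0
```

Call:
{"method": "arm_command", "body": {
  "plan": [
    {"tx": 0, "ty": 0, "tz": -0.005, "ax": 0, "ay": 0, "az": 0, "claw": 1},
    {"tx": 0, "ty": 0, "tz": -0.012, "ax": 0, "ay": 0, "az": 0, "claw": 1},
    {"tx": 0, "ty": 0, "tz": -0.012, "ax": 0, "ay": 0, "az": 0, "claw": 1},
    {"tx": 0, "ty": 0, "tz": -0.004, "ax": 0, "ay": 0, "az": 0, "claw": 1},
    {"tx": 0.003, "ty": -0.02, "tz": 0, "ax": 0, "ay": 0, "az": 0, "claw": 1},
    {"tx": 0.005, "ty": -0.035, "tz": 0, "ax": 0, "ay": 0, "az": 0, "claw": 1},
    {"tx": 0.005, "ty": -0.04, "tz": 0, "ax": 0, "ay": 0, "az": 0, "claw": 1},
    {"tx": 0.005, "ty": -0.04, "tz": 0, "ax": 0, "ay": 0, "az": 0, "claw": 1},
    {"tx": 0.005, "ty": -0.04, "tz": 0, "ax": 0, "ay": 0, "az": 0, "claw": 1},
    {"tx": 0.006, "ty": -0.04, "tz": 0, "ax": 0, "ay": 0, "az": 0, "claw": 1}
  ]
}}

```text
clock: 10.73
tcp_pos: [0.4543, 0.2073, 0.3415]
orientation: [3.072, 0.655, 0.0]
contact_force: [0.9, -1.6, -1.2]
grip_width: 0.0125
gripper_force: 49.0
```

Call:
{"method": "arm_command", "body": {
  "plan": [
    {"tx": 0.006, "ty": -0.04, "tz": 0, "ax": 0, "ay": 0, "az": 0, "claw": 1},
    {"tx": 0.004, "ty": -0.03, "tz": 0, "ax": 0, "ay": 0, "az": 0, "claw": 1},
    {"tx": 0.003, "ty": -0.02, "tz": 0, "ax": 0, "ay": 0, "az": 0, "claw": 1},
    {"tx": 0, "ty": -0.01, "tz": 0, "ax": 0, "ay": 0, "az": 0, "claw": 1},
    {"tx": 0, "ty": 0, "tz": 0, "ax": 0, "ay": 0, "az": 0, "claw": 1},
    {"tx": 0, "ty": 0, "tz": 0, "ax": 0, "ay": 0, "az": 0, "claw": 1},
    {"tx": 0, "ty": 0, "tz": 0, "ax": 0, "ay": 0, "az": 0, "claw": 1},
    {"tx": 0, "ty": 0, "tz": 0, "ax": 0, "ay": 0, "az": 0, "claw": 1},
    {"tx": 0, "ty": 0, "tz": 0, "ax": 0, "ay": 0, "az": 0, "claw": 1},
    {"tx": 0, "ty": 0, "tz": 0, "ax": 0, "ay": 0, "az": 0, "claw": 1}
  ]
}}

```text
clock: 11.57
tcp_pos: [0.4268, 0.3015, 0.3417]
orientation: [3.073, 0.653, 0.0]
contact_force: [-0.0, 0.8, 0.5]
grip_width: 0.0127
gripper_force: 49.0
```

```bash
python3 - <<'E'
from h import *
r.grab_frame('wrist'); o=r.get_obs(); print(o['clock'],o['tcp_pos'])
go([.4266,.3023,.2401],24.14,1,False)
E
```

```text
11.6167 [0.42663959 0.30171233 0.34173159]
yaw 24.03 tilt 0.02 delta [-0.      0.0006 -0.1016] tool total [ 0.0002 -0.0006  0.1016] az -0.11
[ 0.0002 -0.0006  0.1016] az/row -0.11
```

Call:
{"method": "arm_command", "body": {
  "plan": [
    {"tx": 0, "ty": -0.0005, "tz": 0.01, "ax": 0, "ay": 0, "az": 0, "claw": 1},
    {"tx": 0, "ty": 0, "tz": 0.015, "ax": 0, "ay": 0, "az": 0, "claw": 1},
    {"tx": 0, "ty": 0, "tz": 0.015, "ax": 0, "ay": 0, "az": 0, "claw": 1},
    {"tx": 0, "ty": 0, "tz": 0.01, "ax": 0, "ay": 0, "az": 0, "claw": 1},
    {"tx": 0, "ty": 0, "tz": 0.01, "ax": 0, "ay": 0, "az": 0, "claw": 1},
    {"tx": 0, "ty": 0, "tz": 0.01, "ax": 0, "ay": 0, "az": 0, "claw": 1},
    {"tx": 0, "ty": 0, "tz": 0.01, "ax": 0, "ay": 0, "az": 0, "claw": 1},
    {"tx": 0, "ty": 0, "tz": 0.01, "ax": 0, "ay": 0, "az": 0, "claw": 1},
    {"tx": 0, "ty": 0, "tz": 0.008, "ax": 0, "ay": 0, "az": 0, "claw": 1},
    {"tx": 0, "ty": 0, "tz": 0.003, "ax": 0, "ay": 0, "az": 0, "claw": 1}
  ]
}}

```text
clock: 12.45
tcp_pos: [0.4259, 0.3029, 0.2399]
orientation: [3.072, 0.656, -0.002]
contact_force: [-7.2, -5.8, 31.1]
grip_width: 0.0126
gripper_force: 52.3
```

Call:
{"method": "arm_command", "body": {
  "plan": [
    {"tx": 0, "ty": 0, "tz": 0.0005, "ax": 0, "ay": 0, "az": 0, "claw": 1},
    {"tx": 0, "ty": 0, "tz": 0, "ax": 0, "ay": 0, "az": 0, "claw": 1},
    {"tx": 0, "ty": 0, "tz": 0, "ax": 0, "ay": 0, "az": 0, "claw": 1},
    {"tx": 0, "ty": 0, "tz": 0, "ax": 0, "ay": 0, "az": 0, "claw": 1},
    {"tx": 0, "ty": 0, "tz": 0, "ax": 0, "ay": 0, "az": 0, "claw": 1},
    {"tx": 0, "ty": 0, "tz": 0, "ax": 0, "ay": 0, "az": 0, "claw": 1},
    {"tx": 0, "ty": 0, "tz": 0, "ax": 0, "ay": 0, "az": 0, "claw": 1},
    {"tx": 0, "ty": 0, "tz": 0, "ax": 0, "ay": 0, "az": 0, "claw": 1},
    {"tx": 0, "ty": 0, "tz": 0, "ax": 0, "ay": 0, "az": 0, "claw": 1},
    {"tx": 0, "ty": 0, "tz": 0, "ax": 0, "ay": 0, "az": 0, "claw": 1}
  ]
}}

```text
clock: 13.28
tcp_pos: [0.4261, 0.3029, 0.2402]
orientation: [-3.072, -0.656, -0.0]
contact_force: [-0.9, 0.5, -0.2]
grip_width: 0.0125
gripper_force: 49.0
```

Call:
{"method": "arm_command", "body": {
  "plan": [
    {"tx": 0, "ty": 0, "tz": 0, "ax": 0, "ay": 0, "az": 0, "claw": 0.5},
    {"tx": 0, "ty": 0, "tz": 0, "ax": 0, "ay": 0, "az": 0, "claw": 0.5},
    {"tx": 0, "ty": 0, "tz": 0, "ax": 0, "ay": 0, "az": 0, "claw": 0.5},
    {"tx": 0, "ty": 0, "tz": 0, "ax": 0, "ay": 0, "az": 0, "claw": 0.5},
    {"tx": 0, "ty": 0, "tz": 0, "ax": 0, "ay": 0, "az": 0, "claw": 0.5},
    {"tx": 0, "ty": 0, "tz": -0.02, "ax": 0, "ay": 0, "az": 0, "claw": 0.5},
    {"tx": 0, "ty": 0, "tz": -0.03, "ax": 0, "ay": 0, "az": 0, "claw": 0.5},
    {"tx": 0, "ty": 0, "tz": -0.04, "ax": 0, "ay": 0, "az": 0, "claw": 0.5},
    {"tx": 0, "ty": 0, "tz": -0.04, "ax": 0, "ay": 0, "az": 0, "claw": 0.5},
    {"tx": 0, "ty": 0, "tz": -0.02, "ax": 0, "ay": 0, "az": 0, "claw": 0.5}
  ]
}}

```text
clock: 14.12
tcp_pos: [0.4264, 0.3038, 0.3949]
orientation: [-3.07, -0.656, -0.008]
contact_force: [1.4, 1.1, -0.9]
grip_width: 0.0425
gripper_force: 0.0
```

```bash
python3 - <<'E'
from h import *
o=r.get_obs();print(o['clock'],o['tcp_pos'],o['joints'].round(2))
im,m,T=look('wrist',['stylus','stylus_tip'],'pics/w6.png')
# handle-top bright blob near prediction, collar
p=pix(m,T,[.4267,.302,.102]);print('pred top',p,'collar',pix(m,T,[.4267,.302,.056]))
# white-balance measurement of the cap in the second wrist picture (pose known then)
m2=r.camera_model('wrist')
T2=np.eye(4);T2[:3,:3]=R.from_rotvec([3.072,.656,.001]).as_matrix();T2[:3,3]=[.5175,-.3205,.405];T2=T2@np.array(m2['tool_from_camera'])
a=cv2.imread('pics/w2.png')
u0,v0=285,135
A=cv2.resize(a[v0:v0+75,u0:u0+75],(400,400),interpolation=cv2.INTER_CUBIC)
u,v=p.astype(int);B=cv2.resize(im[v-50:v+50,u-50:u+50,::-1],(400,400),interpolation=cv2.INTER_CUBIC)
cv2.imwrite('pics/c6.png',np.hstack([A,B]))
E
```

```text
14.1167 [0.42644505 0.30376389 0.39486241] [-0.34  0.28 -0.47  1.9   0.15  0.99 -2.03]
wrist stylus 0.65 [0.42   0.3014 0.008 ] [320. 181.]
pred top [322.14461304 198.35662653] collar [322.10847627 185.25925081]
```

View pics/c6.png

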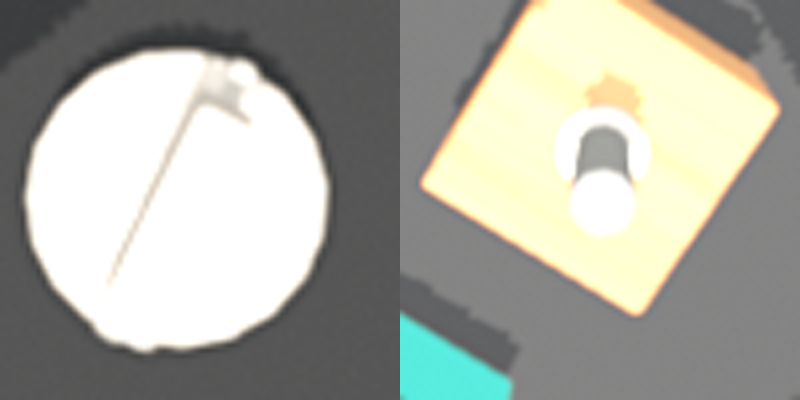

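Right crop: stylus home, collar ring on the block (handle top and collar as predicted). Left crop: the white cap's disc centre at full (318,172), bar slanting ~26° clockwise from image-up. Going back to the cap.

Call:
{"method": "arm_command", "body": {
  "plan": [
    {"tx": -0.005, "ty": 0.02, "tz": 0, "ax": 0, "ay": 0, "az": 0, "claw": 0.5},
    {"tx": -0.01, "ty": 0.036, "tz": 0, "ax": 0, "ay": 0, "az": 0, "claw": 0.5},
    {"tx": -0.011, "ty": 0.038, "tz": 0, "ax": 0, "ay": 0, "az": 0, "claw": 0.5},
    {"tx": -0.011, "ty": 0.038, "tz": 0, "ax": 0, "ay": 0, "az": 0, "claw": 0.5},
    {"tx": -0.011, "ty": 0.038, "tz": 0, "ax": 0, "ay": 0, "az": 0, "claw": 0.5},
    {"tx": -0.011, "ty": 0.038, "tz": 0, "ax": 0, "ay": 0, "az": 0, "claw": 0.5},
    {"tx": -0.011, "ty": 0.038, "tz": 0, "ax": 0, "ay": 0, "az": 0, "claw": 0.5},
    {"tx": -0.011, "ty": 0.038, "tz": 0, "ax": 0, "ay": 0, "az": 0, "claw": 0.5},
    {"tx": -0.011, "ty": 0.038, "tz": 0, "ax": 0, "ay": 0, "az": 0, "claw": 0.5},
    {"tx": -0.011, "ty": 0.038, "tz": 0, "ax": 0, "ay": 0, "az": 0, "claw": 0.5}
  ]
}}

```text
clock: 15.1
tcp_pos: [0.4783, -0.0698, 0.3888]
orientation: [-3.072, -0.656, 0.004]
contact_force: [0.8, -0.0, 0.2]
grip_width: 0.0426
gripper_force: 0.0
```

Call:
{"method": "arm_command", "body": {
  "plan": [
    {"tx": -0.011, "ty": 0.038, "tz": 0, "ax": 0, "ay": 0, "az": 0, "claw": 0.5},
    {"tx": -0.011, "ty": 0.038, "tz": 0, "ax": 0, "ay": 0, "az": 0, "claw": 0.5},
    {"tx": -0.011, "ty": 0.038, "tz": 0, "ax": 0, "ay": 0, "az": 0, "claw": 0.5},
    {"tx": -0.011, "ty": 0.038, "tz": 0, "ax": 0, "ay": 0, "az": 0, "claw": 0.5},
    {"tx": -0.01, "ty": 0.038, "tz": 0, "ax": 0, "ay": 0, "az": 0, "claw": 0.5},
    {"tx": -0.01, "ty": 0.036, "tz": 0, "ax": 0, "ay": 0, "az": 0, "claw": 0.5},
    {"tx": -0.005, "ty": 0.02, "tz": 0, "ax": 0, "ay": 0, "az": 6.5, "claw": 0.5},
    {"tx": 0, "ty": 0, "tz": 0.02, "ax": 0, "ay": 0, "az": 6.5, "claw": 0.5},
    {"tx": 0, "ty": 0, "tz": 0.02, "ax": 0, "ay": 0, "az": 6.5, "claw": 0.5},
    {"tx": 0, "ty": 0, "tz": 0.02, "ax": 0, "ay": 0, "az": 6.5, "claw": 0.5}
  ]
}}

```text
clock: 15.93
tcp_pos: [0.5158, -0.3209, 0.3276]
orientation: [-3.14, 0.063, 0.004]
contact_force: [-0.5, 0.3, -1.0]
grip_width: 0.0427
gripper_force: 0.0
```

```bash
python3 - <<'E'
from h import *
m2=r.camera_model('wrist')
T2=np.eye(4);T2[:3,:3]=R.from_rotvec([3.072,.656,.001]).as_matrix();T2[:3,3]=[.5175,-.3205,.405];T2=T2@np.array(m2['tool_from_camera'])
print('old est',ray(m2,T2,318.2,172.3,.02), 'edge yaw',[ (lambda d:np.degrees(np.arctan2(d[1],d[0])))(ray(m2,T2,285+200/5.333,135+100/5.333,z)-ray(m2,T2,285+108/5.333,135+285/5.333,z)) for z in (.02,.046)])
r.grab_frame('wrist')
o=r.get_obs();print(o['clock'],o['tcp_pos'],yaw(o),o['joints'].round(2))
im,m,T=look('wrist',['cap'],'pics/w7.png')
np.savez('w7.npz',im=im,T=T)
u,v=pix(m,T,[.516,-.3195,.03]).astype(int); u0,v0=max(0,u-75),max(0,v-75); print(u0,v0,u,v)
c=im[v0:v0+150,u0:u0+150].astype(float); print(c.max(), np.percentile(c,[50,90,99]))
c=(np.clip(c/255,0,1)**3*255).astype(np.uint8)
cv2.imwrite('pics/c7.png',cv2.resize(c[:,:,::-1],(600,600),interpolation=cv2.INTER_CUBIC))
E
```

```text
old est [ 0.51794089 -0.31838983  0.02      ] edge yaw [np.float64(-2.1892137377967638), np.float64(-2.1892137377967638)]
15.9833 [ 0.51467753 -0.31962901  0.32330871] -2.596775741383468 [ 0.45  0.45  0.    1.8  -0.    0.9  -1.16]
wrist cap 0.63 [ 0.5288 -0.4088  0.0007] [424. 164.]
wrist cap 0.55 [ 5.186e-01 -3.200e-01  1.000e-04] [321. 180.]
245 116 320 191
255.0 [ 99. 255. 255.]
```

View pics/c7.png

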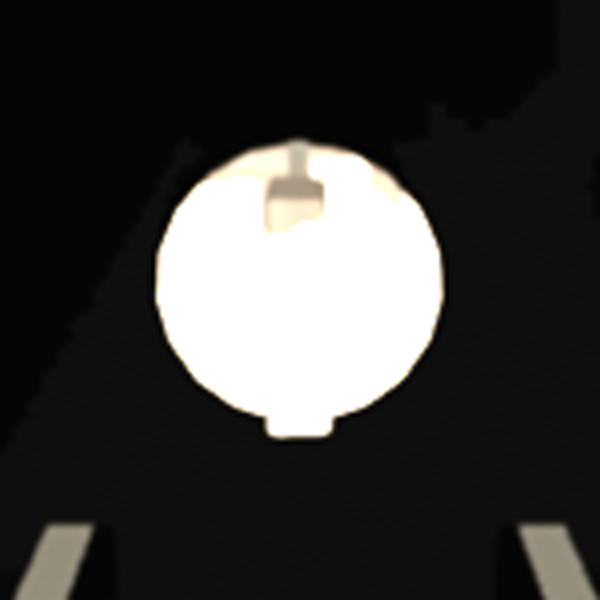

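Cap disc centre at crop (300,280) → full (320,186), bar ends at crop (294,190) and (300,430): the bar is about 1° off the tool axis, and the white cap is the one centred.

```bash
python3 - <<'E'
from h import *
o=r.get_obs();m,T=cam('wrist',o)
d=np.load('w7.npz'); P=ray(m,d['T'],320,186.1,.02); q=[ray(m,d['T'],245+x/4,116+y/4,.02) for x,y in((155,280),(444,280))]
print(P,'dia',np.linalg.norm(q[0]-q[1]), 'bar foot end', ray(m,d['T'],245+299.5/4,116+437/4,.046), o['clock'])
go([.5178,-.3190,.042]); go([P[0],P[1],.042])
E
```

```text
[ 0.51795372 -0.31899995  0.02      ] dia 0.05921314868895976 bar foot end [ 0.4935556  -0.31799382  0.046     ] 16.0833
yaw -1.70 tilt 0.35 delta [ 0.003   0.0004 -0.1304] tool total [ 0.0037 -0.0002  0.1304] az 0
[ 0.0004 -0.      0.013 ] [ 0.0004 -0.      0.013 ] [ 0.0004 -0.      0.013 ] [ 0.0004 -0.      0.013 ] [ 0.0004 -0.      0.013 ] [ 0.0004 -0.      0.013 ] [ 0.0004 -0.      0.013 ] [ 0.0004 -0.      0.013 ] [ 0.0004 -0.      0.013 ] [ 0.0004 -0.      0.013 ] az/row 0.0
yaw -1.70 tilt 0.35 delta [ 0.0031  0.0004 -0.1304] tool total [ 0.0038 -0.0002  0.1304] az 0
[ 0.0004 -0.      0.013 ] [ 0.0004 -0.      0.013 ] [ 0.0004 -0.      0.013 ] [ 0.0004 -0.      0.013 ] [ 0.0004 -0.      0.013 ] [ 0.0004 -0.      0.013 ] [ 0.0004 -0.      0.013 ] [ 0.0004 -0.      0.013 ] [ 0.0004 -0.      0.013 ] [ 0.0004 -0.      0.013 ] az/row 0.0
```

Call:
{"method": "arm_command", "body": {
  "plan": [
    {"tx": 0.003, "ty": 0, "tz": 0.01, "ax": 0, "ay": 0, "az": 0, "claw": 0.5},
    {"tx": 0, "ty": 0, "tz": 0.02, "ax": 0, "ay": 0, "az": 0, "claw": 0.5},
    {"tx": 0, "ty": 0, "tz": 0.02, "ax": 0, "ay": 0, "az": 0, "claw": 0.5},
    {"tx": 0, "ty": 0, "tz": 0.02, "ax": 0, "ay": 0, "az": 0, "claw": 0.5},
    {"tx": 0, "ty": 0, "tz": 0.02, "ax": 0, "ay": 0, "az": 0, "claw": 0.5},
    {"tx": 0, "ty": 0, "tz": 0.015, "ax": 0, "ay": 0, "az": 0, "claw": 0.5},
    {"tx": 0, "ty": 0, "tz": 0.01, "ax": 0, "ay": 0, "az": 0, "claw": 0.5},
    {"tx": 0, "ty": 0, "tz": 0.01, "ax": 0, "ay": 0, "az": 0, "claw": 0.5},
    {"tx": 0, "ty": 0, "tz": 0.005, "ax": 0, "ay": 0, "az": 0, "claw": 0.5},
    {"tx": 0, "ty": 0, "tz": 0, "ax": 0, "ay": 0, "az": 0, "claw": 0.5}
  ]
}}

```text
clock: 16.92
tcp_pos: [0.5196, -0.3205, 0.1996]
orientation: [-3.141, 0.051, 0.001]
contact_force: [0.5, -0.1, 0.5]
grip_width: 0.0427
gripper_force: 0.0
```

```bash
python3 - <<'E'
from h import *
r.grab_frame('wrist')
o=r.get_obs();print(o['clock'],o['tcp_pos'],o['contact_force'])
go([.5179,-.3190,.041])
E
```

```text
16.9667 [ 0.51974607 -0.32063367  0.2002969 ] [0.00462161 0.47966805 0.51805524]
yaw -1.86 tilt 0.01 delta [-0.0019  0.0016 -0.0043] tool total [-0.0019 -0.0016  0.0043] az 0
[-0.0002 -0.0002  0.0004] [-0.0002 -0.0002  0.0004] [-0.0002 -0.0002  0.0004] [-0.0002 -0.0002  0.0004] [-0.0002 -0.0002  0.0004] [-0.0002 -0.0002  0.0004] [-0.0002 -0.0002  0.0004] [-0.0002 -0.0002  0.0004] [-0.0002 -0.0002  0.0004] [-0.0002 -0.0002  0.0004] az/row 0.0
```

Call:
{"method": "arm_command", "body": {
  "plan": [
    {"tx": -0.002, "ty": -0.0015, "tz": 0.002, "ax": 0, "ay": 0, "az": 0, "claw": 0.5},
    {"tx": 0, "ty": 0, "tz": 0.002, "ax": 0, "ay": 0, "az": 0, "claw": 0.6},
    {"tx": 0, "ty": 0, "tz": 0, "ax": 0, "ay": 0, "az": 0, "claw": 0.7},
    {"tx": 0, "ty": 0, "tz": 0, "ax": 0, "ay": 0, "az": 0, "claw": 0.8},
    {"tx": 0, "ty": 0, "tz": 0, "ax": 0, "ay": 0, "az": 0, "claw": 1},
    {"tx": 0, "ty": 0, "tz": 0, "ax": 0, "ay": 0, "az": 0, "claw": 1},
    {"tx": 0, "ty": 0, "tz": 0, "ax": 0, "ay": 0, "az": 0, "claw": 1},
    {"tx": 0, "ty": 0, "tz": 0, "ax": 0, "ay": 0, "az": 0, "claw": 1},
    {"tx": 0, "ty": 0, "tz": 0, "ax": 0, "ay": 0, "az": 0, "claw": 1},
    {"tx": 0, "ty": 0, "tz": 0, "ax": 0, "ay": 0, "az": 0, "claw": 1}
  ],
  "squeeze": 70
}}

```text
clock: 17.8
tcp_pos: [0.5178, -0.319, 0.1966]
orientation: [3.141, -0.052, 0.001]
contact_force: [-0.8, 0.4, 5.5]
grip_width: 0.0103
gripper_force: 68.7
```

```bash
python3 - <<'E'
from h import *
r.grab_frame('wrist')
o=r.get_obs();print(o['clock'],o['tcp_pos'],yaw(o),o['contact_force'],o['grip_width'])
E
```

```text
17.85 [ 0.51782571 -0.3190531   0.19658496] -1.8893942214646453 [-0.24558531 -0.00721931  4.97586344] 0.010523460605267933
```

Call:
{"method": "arm_command", "body": {
  "plan": [
    {"tx": 0, "ty": 0, "tz": -0.01, "ax": 0, "ay": 0, "az": 0, "claw": 1},
    {"tx": 0, "ty": 0, "tz": -0.025, "ax": 0, "ay": 0, "az": 0, "claw": 1},
    {"tx": 0, "ty": 0, "tz": -0.035, "ax": 0, "ay": 0, "az": 0, "claw": 1},
    {"tx": 0, "ty": 0, "tz": -0.035, "ax": 0, "ay": 0, "az": 0, "claw": 1},
    {"tx": 0, "ty": 0, "tz": -0.03, "ax": 0, "ay": 0, "az": 0, "claw": 1},
    {"tx": 0, "ty": -0.01, "tz": -0.015, "ax": 0, "ay": 0, "az": 0, "claw": 1},
    {"tx": 0.0015, "ty": -0.025, "tz": 0, "ax": 0, "ay": 0, "az": 0, "claw": 1},
    {"tx": 0.002, "ty": -0.035, "tz": 0, "ax": 0, "ay": 0, "az": 0, "claw": 1},
    {"tx": 0.002, "ty": -0.038, "tz": 0, "ax": 0, "ay": 0, "az": 0, "claw": 1},
    {"tx": 0.002, "ty": -0.038, "tz": 0, "ax": 0, "ay": 0, "az": 0, "claw": 1}
  ]
}}

```text
clock: 18.68
tcp_pos: [0.5295, -0.1723, 0.3467]
orientation: [3.141, -0.054, 0.0]
contact_force: [0.7, -0.1, -0.1]
grip_width: 0.0106
gripper_force: 68.3
```

Call:
{"method": "arm_command", "body": {
  "plan": [
    {"tx": 0.002, "ty": -0.038, "tz": 0, "ax": 0, "ay": 0, "az": 0, "claw": 1},
    {"tx": 0.002, "ty": -0.038, "tz": 0, "ax": 0, "ay": 0, "az": 0, "claw": 1},
    {"tx": 0.002, "ty": -0.03, "tz": 0, "ax": 0, "ay": 0, "az": 0, "claw": 1},
    {"tx": 0, "ty": -0.017, "tz": 0, "ax": 0, "ay": 0, "az": 0, "claw": 1},
    {"tx": 0, "ty": 0, "tz": 0, "ax": 0, "ay": 0, "az": -6, "claw": 1},
    {"tx": 0, "ty": 0, "tz": 0, "ax": 0, "ay": 0, "az": -7, "claw": 1},
    {"tx": 0, "ty": 0, "tz": 0, "ax": 0, "ay": 0, "az": -7, "claw": 1},
    {"tx": 0, "ty": 0, "tz": 0, "ax": 0, "ay": 0, "az": -7, "claw": 1},
    {"tx": 0, "ty": 0, "tz": 0, "ax": 0, "ay": 0, "az": 0, "claw": 1},
    {"tx": 0, "ty": 0, "tz": 0, "ax": 0, "ay": 0, "az": 0, "claw": 1}
  ]
}}

```text
clock: 19.52
tcp_pos: [0.5398, -0.0508, 0.3463]
orientation: [-3.068, -0.677, 0.0]
contact_force: [-0.2, 0.6, 0.0]
grip_width: 0.0105
gripper_force: 68.2
```

```bash
python3 - <<'E'
from h import *
r.grab_frame('wrist'); r.grab_frame('wrist')
o=r.get_obs();print(o['clock'],o['tcp_pos'],yaw(o),o['contact_force'],o['moment'],o['grip_width'],o['joints'].round(2))
im,m,T=look('wrist',['cap','mouth','lamp','half_mark'],'pics/w8.png')
go([.5403,-.0508,.1966+.102],25,1,False)
im2,m2,T2=look('scene',['cap','mouth'],'pics/s8.png')
a=cv2.resize(im[130:330,200:400,::-1],(400,400),interpolation=cv2.INTER_CUBIC)
u,v=pix(m2,T2,[.54,-.05,.12]).astype(int)
b=cv2.resize(im2[v-50:v+50,u-50:u+50,::-1],(400,400),interpolation=cv2.INTER_CUBIC)
cv2.imwrite('pics/c8.png',np.hstack([a,b])); print(u,v)
E
```

```text
19.6167 [ 0.53986859 -0.0507672   0.34627927] 24.902093307993063 [ 0.53136287 -0.54563703 -0.93383107] [-0.00317512  0.02798817 -0.00396073] 0.010292698664843364 [ 0.13  0.33 -0.18  1.92  0.08  0.89 -1.23]
wrist cap 0.97 [ 0.5408 -0.0559  0.1512] [328. 247.]
wrist cap 0.26 [ 0.6239 -0.0098  0.0481] [317.  71.]
wrist mouth 0.85 [ 0.5425 -0.0507  0.0993] [321. 210.]
wrist lamp 0.68 [ 0.5356 -0.0486 -0.0031] [316. 183.]
wrist half_mark 0.67 [ 0.5381 -0.0463  0.1051] [312. 216.]
wrist half_mark 0.36 [ 0.5395 -0.0522  0.1524] [321. 248.]
yaw 25.06 tilt 0.01 delta [ 0.0003 -0.0002 -0.0476] tool total [0.0002 0.0004 0.0476] az 0.06
[0.0002 0.0004 0.0476] az/row 0.06
scene cap 0.73 [ 0.5382 -0.0535  0.1502] [316. 183.]
scene cap 0.56 [ 0.5312 -0.413   0.0016] [177. 233.]
scene mouth 0.79 [ 0.539  -0.0531  0.0994] [316. 201.]
317 194
```

View pics/c8.png

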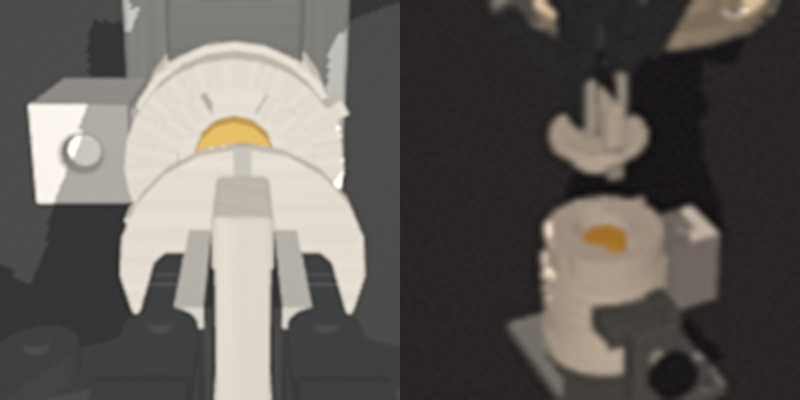

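The cap is held centred and square in the gripper (disc crop 120–365, bar at 242). The mouth appears ~3 px left of it, so the lamp axis is about 2 mm toward tool −y. Correcting and descending.

Call:
{"method": "arm_command", "body": {
  "plan": [
    {"tx": 0.0005, "ty": -0.002, "tz": 0, "ax": 0, "ay": 0, "az": 0, "claw": 1},
    {"tx": 0, "ty": 0, "tz": 0.01, "ax": 0, "ay": 0, "az": 0, "claw": 1},
    {"tx": 0, "ty": 0, "tz": 0.01, "ax": 0, "ay": 0, "az": 0, "claw": 1},
    {"tx": 0, "ty": 0, "tz": 0.01, "ax": 0, "ay": 0, "az": 0, "claw": 1},
    {"tx": 0, "ty": 0, "tz": 0.008, "ax": 0, "ay": 0, "az": 0, "claw": 1},
    {"tx": 0, "ty": 0, "tz": 0.005, "ax": 0, "ay": 0, "az": 0, "claw": 1},
    {"tx": 0, "ty": 0, "tz": 0.004, "ax": 0, "ay": 0, "az": 0, "claw": 1},
    {"tx": 0, "ty": 0, "tz": 0.001, "ax": 0, "ay": 0, "az": 0, "claw": 1},
    {"tx": 0, "ty": 0, "tz": 0, "ax": 0, "ay": 0, "az": 0, "claw": 1},
    {"tx": 0, "ty": 0, "tz": 0, "ax": 0, "ay": 0, "az": 0, "claw": 1}
  ]
}}

```text
clock: 20.85
tcp_pos: [0.5398, -0.0486, 0.2984]
orientation: [3.066, 0.683, 0.001]
contact_force: [-0.2, 0.3, -0.1]
grip_width: 0.0109
gripper_force: 68.2
```

Call:
{"method": "arm_command", "body": {
  "plan": [
    {"tx": 0, "ty": 0, "tz": 0.001, "ax": 0, "ay": 0, "az": 0, "claw": 1},
    {"tx": 0, "ty": 0, "tz": 0.001, "ax": 0, "ay": 0, "az": 0, "claw": 1},
    {"tx": 0, "ty": 0, "tz": 0.001, "ax": 0, "ay": 0, "az": 0, "claw": 1},
    {"tx": 0, "ty": 0, "tz": 0.0005, "ax": 0, "ay": 0, "az": 0, "claw": 1},
    {"tx": 0, "ty": 0, "tz": 0, "ax": 0, "ay": 0, "az": 0, "claw": 1},
    {"tx": 0, "ty": 0, "tz": 0, "ax": 0, "ay": 0, "az": 0, "claw": 1},
    {"tx": 0, "ty": 0, "tz": 0, "ax": 0, "ay": 0, "az": 0, "claw": 1},
    {"tx": 0, "ty": 0, "tz": 0, "ax": 0, "ay": 0, "az": 0, "claw": 1},
    {"tx": 0, "ty": 0, "tz": 0, "ax": 0, "ay": 0, "az": 0, "claw": 1},
    {"tx": 0, "ty": 0, "tz": 0, "ax": 0, "ay": 0, "az": 0, "claw": 1}
  ]
}}

```text
clock: 21.68
tcp_pos: [0.5396, -0.0485, 0.2947]
orientation: [3.066, 0.683, 0.0]
contact_force: [0.4, 0.2, -1.3]
grip_width: 0.0106
gripper_force: 68.2
```

```bash
python3 - <<'E'
from h import *
r.grab_frame('wrist'); o=r.get_obs();print(o['clock'],o['tcp_pos'],yaw(o),o['contact_force'],o['moment'],o['grip_width'])
M=rot(o['orientation']);print('tool force',M.T@o['contact_force'])
E
```

```text
21.7333 [ 0.53962549 -0.04856345  0.29472922] 25.108745901377347 [-0.26351726  0.18708239 -0.23714924] [-0.01516068  0.04172048  0.01432554] 0.010798590809430342
tool force [-0.15924999 -0.28123165  0.23712681]
```

Call:
{"method": "arm_command", "body": {
  "plan": [
    {"tx": 0, "ty": 0, "tz": 0.001, "ax": 0, "ay": 0, "az": 0, "claw": 1},
    {"tx": 0, "ty": 0, "tz": 0.001, "ax": 0, "ay": 0, "az": 0, "claw": 1},
    {"tx": 0, "ty": 0, "tz": 0.001, "ax": 0, "ay": 0, "az": 0, "claw": 1},
    {"tx": 0, "ty": 0, "tz": 0.001, "ax": 0, "ay": 0, "az": 0, "claw": 1},
    {"tx": 0, "ty": 0, "tz": 0.001, "ax": 0, "ay": 0, "az": 0, "claw": 1},
    {"tx": 0, "ty": 0, "tz": 0.001, "ax": 0, "ay": 0, "az": 0, "claw": 1},
    {"tx": 0, "ty": 0, "tz": 0, "ax": 0, "ay": 0, "az": 0, "claw": 1},
    {"tx": 0, "ty": 0, "tz": 0, "ax": 0, "ay": 0, "az": 0, "claw": 1},
    {"tx": 0, "ty": 0, "tz": 0, "ax": 0, "ay": 0, "az": 0, "claw": 1},
    {"tx": 0, "ty": 0, "tz": 0, "ax": 0, "ay": 0, "az": 0, "claw": 1}
  ]
}}

```text
clock: 22.57
tcp_pos: [0.5396, -0.0486, 0.2888]
orientation: [3.066, 0.683, -0.0]
contact_force: [-1.4, 0.2, 2.4]
grip_width: 0.0104
gripper_force: 68.4
```

Call:
{"method": "arm_command", "body": {
  "plan": [
    {"tx": 0, "ty": 0, "tz": 0.001, "ax": 0, "ay": 0, "az": 0, "claw": 1},
    {"tx": 0, "ty": 0, "tz": 0.001, "ax": 0, "ay": 0, "az": 0, "claw": 1},
    {"tx": 0, "ty": 0, "tz": 0.001, "ax": 0, "ay": 0, "az": 0, "claw": 1},
    {"tx": 0, "ty": 0, "tz": 0.001, "ax": 0, "ay": 0, "az": 0, "claw": 1},
    {"tx": 0, "ty": 0, "tz": 0.001, "ax": 0, "ay": 0, "az": 0, "claw": 1},
    {"tx": 0, "ty": 0, "tz": 0, "ax": 0, "ay": 0, "az": 0, "claw": 1},
    {"tx": 0, "ty": 0, "tz": 0, "ax": 0, "ay": 0, "az": 0, "claw": 1},
    {"tx": 0, "ty": 0, "tz": 0, "ax": 0, "ay": 0, "az": 0, "claw": 1},
    {"tx": 0, "ty": 0, "tz": 0, "ax": 0, "ay": 0, "az": 0, "claw": 1},
    {"tx": 0, "ty": 0, "tz": 0, "ax": 0, "ay": 0, "az": 0, "claw": 1}
  ]
}}

```text
clock: 23.4
tcp_pos: [0.5396, -0.0486, 0.2838]
orientation: [3.066, 0.683, 0.0]
contact_force: [-0.9, 0.6, 3.3]
grip_width: 0.0107
gripper_force: 68.7
```

```bash
python3 - <<'E'
from h import *
r.grab_frame('wrist'); o=r.get_obs();print(o['clock'],o['tcp_pos'],yaw(o),o['contact_force'],o['moment'],o['grip_width'])
M=rot(o['orientation']);print('tool force',M.T@o['contact_force'],o['joints'].round(2))
E
```

```text
23.45 [ 0.53962144 -0.04856835  0.28378159] 25.10484928454148 [-0.26564975 -0.24347501  3.78453964] [-0.03467151  0.26021877  0.04032596] 0.010570449434162108
tool force [-0.34337054  0.10807161 -3.78457493] [ 0.12  0.42 -0.18  1.97  0.1   0.76 -1.25]
```

Call:
{"method": "arm_command", "body": {
  "plan": [
    {"tx": 0, "ty": 0, "tz": 0.0007, "ax": 0, "ay": 0, "az": 0, "claw": 1},
    {"tx": 0, "ty": 0, "tz": 0, "ax": 0, "ay": 0, "az": 2, "claw": 1},
    {"tx": 0, "ty": 0, "tz": 0, "ax": 0, "ay": 0, "az": 4, "claw": 1},
    {"tx": 0, "ty": 0, "tz": 0, "ax": 0, "ay": 0, "az": 4, "claw": 1},
    {"tx": 0, "ty": 0, "tz": 0, "ax": 0, "ay": 0, "az": 4, "claw": 1},
    {"tx": 0, "ty": 0, "tz": 0, "ax": 0, "ay": 0, "az": 4, "claw": 1},
    {"tx": 0, "ty": 0, "tz": 0, "ax": 0, "ay": 0, "az": 4, "claw": 1},
    {"tx": 0, "ty": 0, "tz": 0, "ax": 0, "ay": 0, "az": 4, "claw": 1},
    {"tx": 0, "ty": 0, "tz": 0, "ax": 0, "ay": 0, "az": 4, "claw": 1},
    {"tx": 0, "ty": 0, "tz": 0, "ax": 0, "ay": 0, "az": 0, "claw": 1}
  ]
}}

```text
clock: 24.28
tcp_pos: [0.54, -0.0485, 0.2832]
orientation: [3.138, -0.138, 0.002]
contact_force: [1.0, 1.1, 3.5]
grip_width: 0.0106
gripper_force: 68.7
```

```bash
python3 - <<'E'
from h import *
r.grab_frame('wrist'); o=r.get_obs();print(o['clock'],o['tcp_pos'],yaw(o),o['contact_force'],o['moment'],o['grip_width'])
M=rot(o['orientation']);print('tool force',M.T@o['contact_force'],o['joints'].round(2))
E
```

```text
24.3333 [ 0.5399916  -0.04855317  0.28321231] -4.815655769611189 [ 0.87529633 -0.03388878  3.91832284] [-0.11601611 -0.14210349  0.00952686] 0.010704224577981364
tool force [ 0.87989437 -0.03891223 -3.91724619] [ 0.02  0.41 -0.05  1.98  0.03  0.75 -1.71]
```

Turning freely in the channel; the second half next.

Call:
{"method": "arm_command", "body": {
  "plan": [
    {"tx": 0, "ty": 0, "tz": 0, "ax": 0, "ay": 0, "az": 4, "claw": 1},
    {"tx": 0, "ty": 0, "tz": 0, "ax": 0, "ay": 0, "az": 4, "claw": 1},
    {"tx": 0, "ty": 0, "tz": 0, "ax": 0, "ay": 0, "az": 4, "claw": 1},
    {"tx": 0, "ty": 0, "tz": 0, "ax": 0, "ay": 0, "az": 4, "claw": 1},
    {"tx": 0, "ty": 0, "tz": 0, "ax": 0, "ay": 0, "az": 4, "claw": 1},
    {"tx": 0, "ty": 0, "tz": 0, "ax": 0, "ay": 0, "az": 4, "claw": 1},
    {"tx": 0, "ty": 0, "tz": 0, "ax": 0, "ay": 0, "az": 4, "claw": 1},
    {"tx": 0, "ty": 0, "tz": 0, "ax": 0, "ay": 0, "az": 2, "claw": 1},
    {"tx": 0, "ty": 0, "tz": 0, "ax": 0, "ay": 0, "az": 0, "claw": 1},
    {"tx": 0, "ty": 0, "tz": 0, "ax": 0, "ay": 0, "az": 0, "claw": 1}
  ]
}}

```text
clock: 25.17
tcp_pos: [0.5398, -0.0486, 0.2831]
orientation: [-2.998, 0.938, -0.001]
contact_force: [0.5, -0.1, 3.7]
grip_width: 0.0108
gripper_force: 68.7
```

```bash
python3 - <<'E'
from h import *
r.grab_frame('wrist'); o=r.get_obs();print(o['clock'],o['tcp_pos'],yaw(o),o['contact_force'],o['moment'],o['grip_width'])
im,m,T=look('wrist',['cap','half_mark'],'pics/w9.png')
# rib directions: mask of the rim outline; predicted rib pixels for yaw candidates
for s in (-33,-35,-37):
    a=np.radians(s);print(s,[pix(m,T,[.5400+k*.0395*np.cos(a),-.0490+k*.0395*np.sin(a),.097]).round(1) for k in(1,-1)])
E
```

```text
25.2167 [ 0.5397911  -0.04857481  0.28309446] -34.7504152005387 [0.84695154 0.14033877 3.17987024] [-0.06725831 -0.18184031 -0.01067963] 0.010555053620072412
wrist cap 0.71 [ 0.5419 -0.0479  0.0873] [316. 244.]
-33 [array([317.6, 175.2]), array([322.4, 322.3])]
-35 [array([320.6, 175.2]), array([319.8, 322.3])]
-37 [array([323.6, 175.3]), array([317.2, 322.2])]
```

```bash
python3 - <<'E'
import cv2
g=cv2.imread('pics/w9.png',0)
print('cols',list(range(304,339,2)))
for v in range(162,192,2): print(v,g[v,304:339:2])
b=g[200:230:6]; 
for v in range(190,240,8): print(v,g[v,304:339:2])
E
```

```text
cols [304, 306, 308, 310, 312, 314, 316, 318, 320, 322, 324, 326, 328, 330, 332, 334, 336, 338]
162 [193 198 201 202 204 205 209 213 214 215 218 217 209 202 199 194 193 191]
164 [213 217 213 211 210 208 212 208 207 208 209 205 205 208 212 217 219 211]
166 [210 212 215 220 219 218 220 216 214 211 209 210 211 215 217 213 210 208]
168 [211 208 204 205 208 210 206 187 189 191 197 201 213 210 209 206 212 215]
170 [220 218 216 214 214 214 202 185 186 185 185 186 207 213 216 219 219 214]
172 [208 207 209 212 215 216 207 188 188 188 188 191 218 216 212 207 204 218]
174 [226 226 226 228 227 226 224 222 222 222 222 222 224 227 229 226 221 255]
176 [226 223 221 220 215 212 216 224 224 224 224 223 212 217 220 221 222 234]
178 [196 190 188 186 185 185 203 221 221 221 221 220 190 184 188 190 192 197]
180 [182 183 183 182 184 186 202 219 218 219 219 218 190 182 185 187 186 185]
182 [183 184 183 183 185 185 202 219 219 219 219 218 190 183 184 187 187 186]
184 [182 182 182 184 185 187 203 220 220 220 221 219 192 184 184 185 185 184]
186 [196 202 204 209 211 218 222 222 221 220 220 221 218 215 211 208 205 200]
188 [219 222 221 219 220 222 224 222 220 219 219 221 219 218 220 223 225 222]
190 [219 221 220 218 219 221 224 222 221 220 220 220 219 218 220 222 223 222]
190 [219 221 220 218 219 221 224 222 221 220 220 220 219 218 220 222 223 222]
198 [217 220 220 219 217 220 222 224 222 220 220 220 218 218 221 224 222 217]
206 [194 200 206 211 216 221 215 197 196 197 197 215 219 214 209 203 198 192]
214 [224 223 223 224 223 224 217 197 196 197 198 217 224 224 224 223 224 224]
222 [222 221 188 180 182 182 181 182 182 184 184 184 185 185 181 191 222 222]
230 [221 212 181 183 184 185 184 185 184 184 184 184 184 185 185 180 211 221]
238 [224 200 194 201 200 198 197 195 196 197 197 197 197 196 195 188 194 222]
```

The rib (columns 316–327, centre 321.8) lines up with the bar's centre column 321.3, so the half-way angle is right to about 1°. Handing in.

```bash
python3 -c "
from bench import r
print(r.hand_in())"
```

```text
the job is handed in; nothing more can be done
None
```

The job is handed in after about 25 s: the reset button was pressed to its stop (about 10 N), the stylus is back fully home in the wooden block, and the cap is held gripped in the lamp at the half-way mark, within about 1° of the ribs; the result isn't known yet.

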